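Fit the spacer and vial turret on an autosampler drive

TASK

Set up the autosampler for tall vials: slide the taller of the two plain metal spacer sleeves over the upright spindle until it sits on the flange, then put the vial turret over the same spindle so that it sits level on top of the spacer. Lower each part on and do not let it drop down the spindle.

Things in the scene. Friction and masses are not known exactly. Their poses are not given: they have to be found in the camera images.
- flange (a point): Spindle axis at the flange's top face, 33 mm above the bench; z up. Fixed drive: white round base (diameter 140 mm, 25 high) with a low black box reaching 130 mm from the axis to the point's +x, dark flange (diameter 60 mm), upright steel spindle (diameter 16 mm) rising 80 mm above this point. Its top 16 mm taper to 6 mm, so a part up to 10 mm off-centre slides on. Place and yaw vary.
- spacer: Loose plain aluminium sleeve, 44 mm outside diameter, 26 mm bore right through, 40 mm tall, 0.11 kg; stands upright on the bench. Origin: centre of its underside, z up. Not the similar one that is only 12 mm tall. The two sleeves, the turret and an amber jar (diameter 48 mm, 50 tall) stand in any order in four places, two on each side of the drive.
- turret: Loose grey plastic disc, diameter 132 mm, 12 mm thick, lying flat on the bench with its round hub up: hub diameter 44 mm, top 57 mm above the underside, 26 mm bore through disc and hub. Fixed black-capped vials in a ring 55 mm from the axis, tops 31 mm above the underside. 0.25 kg. Origin: centre of the underside, z up. Hold it by the hub from above.
Not all that is in view belongs to the job. There is more than one size of the turret; the one meant has the size given above.

How it is judged:
On the way, in this order (a step that is already met when the one before it is completed fails the run):
1. the tall spacer sits on the flange, round the spindle (horizontal distance between spacer and flange below 0.012 m and z of spacer in the frame of flange between -0.006 and 0.006 m and angle between spacer's own z axis and vertical below 0.12 rad), for 0.2 s.
2. the turret sits on the spacer, round the spindle (horizontal distance between turret and flange below 0.015 m and z of turret in the frame of flange between 0.033 and 0.047 m and angle between turret's own z axis and vertical below 0.12 rad), for 0.2 s.
At the end, for the whole second after the job is handed in: The tall spacer is round the spindle, underside on the flange (within 6 mm in height, 12 mm of the axis); the turret is round the spindle on the spacer (underside 40 mm above the flange, within 7 mm; 15 mm of the axis); both level within 7 degrees (0.12 rad) and at rest (under 0.03 m/s) (all of step 1 and all of step 2 and linear speed of each of spacer, turret below 0.03 m/s); the robot touches nothing.
It fails at once if the spacer is let drop down the spindle (faster than 0.65 m/s) (horizontal distance between spacer and flange below 0.012 m and z of spacer in the frame of flange below 0.075 m and linear speed of spacer above 0.65 m/s).
It fails at once if the turret is let drop down the spindle (faster than 0.65 m/s) (horizontal distance between turret and flange below 0.012 m and z of turret in the frame of flange below 0.075 m and linear speed of turret above 0.65 m/s).
It also fails if it takes over 70 s, if anything falls off the work surface, if the arm or the gripper's body presses on something with over 40 N, if the wrist force passes 120 N, or if a joint passes its speed limit or range.

ROBOT

A 7-joint arm with a two-finger parallel gripper is mounted at the origin on the work surface. World frame = base frame: x ahead of the robot, y to its left, z up, the work surface at z = 0. Lengths are in m, angles in rad, forces in N, time in s.
With the tool pointing down it reaches from about 0.425 to 0.875 m from the base axis. Payload 4.7 kg.
Tool frame: the origin (TCP) lies midway between the tips of the shut fingers; the grasp point (between the pads) lies 19 mm behind it; z points along the fingers, y is the direction in which the jaws open and shut (so a half turn about z gives the same grasp; the last joint's range is limited). The gripper opens to 87 mm and grips with 3 to 60 N. Pads are 19 mm wide; open, the fingers measure 117 mm over their backs; the gripper's body (75 mm by 190 mm) begins 51 mm behind the grasp point.
Start: joints at [-1.314, 0.321, -0.07, 1.45, 0.023, 1.371, -0.057], TCP at [0.156, 0.631, 0.195] pointing down, gripper open.
Joint ranges: [-2.86, 2.86], [-0.3, 2.09], [-1.38, 1.24], [0.06, 2.45], [-1.56, 4.7], [0.09, 2.05], [-2.69, 2.69]. Speed limits (rad/s): [2.57, 2.57, 3.14, 3.14, 3.14, 3.14, 3.14].

INTERFACE

Orientations are given as a rotation vector (axis times angle).
In Python, from bench import get_state, eyes, job gives the robot as it stands. The module is installed in compiled form; this text tells all that it offers.
- The arm moves only by the shell command python3 -m jog 'ROWS' [FORCE]. ROWS is JSON, a list that holds one entry, the list of rows, each a list of 5 numbers: the opening, from 0 (shut) to 1 (fully open), then the shift along the tool's x, y, z in units of 40 mm (1.0 is 40 mm), then the turn about the tool's z in units of 5 degrees (1.0 is 5 degrees). In form: [[[jaw, dx, dy, dz, turn], ...]]. A call has 1 to 10 rows; each row shifts and turns the commanded pose from where the row before left it, along the tool's axes as they then stand; what a row does not reach is not made up. A row lasts 1/8 s, in which the tool goes at most 62.5 mm and 10.7 degrees, less where a joint would pass 70% of its speed; a pose out of reach is approached as far as the arm can. A call is refused whole if a number of a shift passes 1 or a number of a turn 1, either way. A call with a gripper value outside its range is refused whole. The fingers move at their own pace and stop on an object; FORCE is the grip in N (left out, the last holds). Time passes only in rows, so rows that do not move let the fingers close. It gives the time, the measured TCP pose, the force and the opening at its end, in the units of the state.
- get_state(): the state, without advancing time (a new reading comes with each control period).
- eyes.get_image(name): name is "side" or "top"; returns (picture, depth): 384x512x3 uint8, red, green, blue; 384x512 float32, m along the optical axis (not along the pixel's ray), 0 where there is no reading.
- eyes.camera_params(name): a dict with "camera_matrix" (3x3 intrinsics, pixels), "k1" (the pictures are not rectified: a ray, as slopes to the right and down, at radius r is drawn at 1 + k1 r^2 times it, then the intrinsics apply), "pose" (4x4, takes a point from camera to world coordinates). Camera axes: x right, y down, z forward; pixel columns grow to the right and rows downward; lengths in m; the calibration is good to about 2 mm. A picture is of the moment at which its call begins. camera_params takes no time and is no camera call.
- job.close_job(): hands the job in, once; it reports no verdict.
The state is a dict: "time": time; "joint_positions": joint angles; "qd": joint speeds; "joint_torque": joint torques, N m; "position": TCP position; "tool_rot": TCP orientation; "ft_force": force on the tool from outside, world axes, zero at the start; "torque": the same for the moment, N m; "grip_width": opening from 0.0 (shut) to 1.0 (fully open).
Only numpy, scipy, OpenCV 4.12 (cv2) and the standard library are available. Lean on these libraries where they do the work, as an engineer would, in place of code of your own. Each camera call takes 0.05 s, during which the arm holds its last target. There are 200 camera calls.

## Working session

There is one attempt and no reset: what is moved stays moved. The work goes in short steps, Python scripts to look and compute and a shell command to move; the robot and the scene stay as the last step left them, time stands still between calls to the robot, and variables do not carry over. Pictures are saved under pics/ and viewed, about 8 in all and at most 12, crops included, and the job is handed in when it is done.

```bash
mkdir -p pics
cat > h.py <<'E'
import numpy as np, cv2
from bench import get_state, eyes, job
from scipy.spatial.transform import Rotation as R
def cloud(name):
    im,d=eyes.get_image(name); p=eyes.camera_params(name); K=np.array(p["camera_matrix"]);k1=p["k1"]
    uv=np.indices(d.shape)[::-1].reshape(2,-1).T.astype(float)
    n=cv2.undistortPoints(uv.reshape(-1,1,2),K,np.array([k1,0,0,0.])).reshape(-1,2)
    c=np.c_[n,np.ones(len(n))]*d.reshape(-1,1)
    T=np.array(p["pose"]); w=c@T[:3,:3].T+T[:3,3]
    w[d.ravel()==0]=np.nan
    return im,d,w.reshape(*d.shape,3)
def save(im,f): cv2.imwrite("pics/"+f,im[...,::-1])
E
python3 - <<'E'
from h import *
s=get_state(); print(s["time"],s["position"],s["tool_rot"],R.from_rotvec(s["tool_rot"]).as_matrix().round(3),s["ft_force"],s["grip_width"])
ims=[]
for n in("top","side"):
    im,d,w=cloud(n); np.savez(n+".npz",im=im,w=w); save(im,n+"0.png"); print(n,np.array(eyes.camera_params(n)["pose"]).round(3),(d==0).mean())
E
```

```text
0.0 [0.15617262 0.63031039 0.19394291] [-3.80355256e-01 -3.11833979e+00  3.05700361e-03] [[-0.971  0.24  -0.   ]
 [ 0.24   0.971 -0.002]
 [-0.    -0.002 -1.   ]] [ 0.37658634  0.51417405 -0.36047239] 0.999262388888504
top [[ 0.111 -0.973  0.202  0.199]
 [-0.994 -0.108  0.025 -0.114]
 [-0.002 -0.203 -0.979  1.178]
 [ 0.     0.     0.     1.   ]] 0.004048665364583333
side [[ 0.987 -0.124  0.101  0.297]
 [-0.159 -0.722  0.673 -0.88 ]
 [-0.011 -0.681 -0.732  0.886]
 [ 0.     0.     0.     1.   ]] 0.0038655598958333335
```

View pics/top0.png

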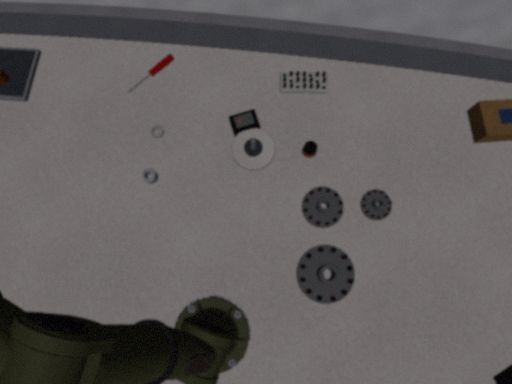

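View pics/side0.png

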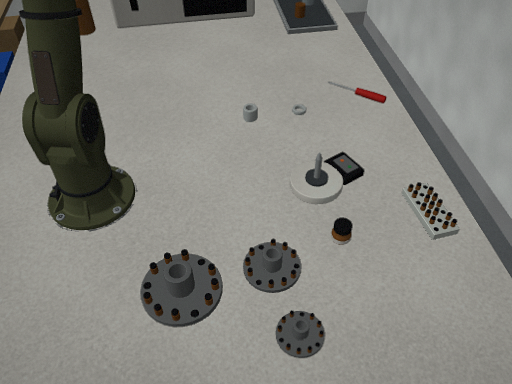

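The top view shows three turret candidates: (323,207) medium, (377,205) small and (326,274) large. The sleeves are at (151,176), which looks tall, and (158,131), short. The jar is at (310,149) and the drive at (253,149). The side view has the tall sleeve at (250,113), the short one at (299,109) and the medium turret at (272,263). Next I'll measure sizes.

```bash
cat > meas.py <<'E'
from h import *
seeds={"top":dict(tall=(151,176),short=(158,131),T1=(323,207),T2=(377,205),T3=(326,274),drive=(253,149)),
"side":dict(tall=(250,113),short=(299,109),T1=(272,263),T2=(301,333),T3=(180,285),drive=(318,180))}
for n in seeds:
    f=np.load(n+".npz"); w=f["w"]; im=f["im"]
    z=np.nan_to_num(w[...,2])
    print(n,"bench z",np.median(z[300:,480:] if n=="side" else z[200:260,420:460]).round(4))
    for k,(u,v) in seeds[n].items():
        r=15 if k in("tall","short") else 45
        ys,xs=slice(max(0,v-r),v+r),slice(u-r,u+r); m=(z[ys,xs]>0.006).astype(np.uint8)
        _,l=cv2.connectedComponents(m); c=l[min(v,r),r]; 
        P=w[ys,xs][(l==c)&(m>0)] if c else w[ys,xs][m>0]
        top=np.percentile(P[:,2],98)
        Q=P[P[:,2]>top-.006] # top face
        (cx,cy),rad=cv2.minEnclosingCircle(P[:,:2].astype(np.float32))
        (qx,qy),qr=cv2.minEnclosingCircle(Q[:,:2].astype(np.float32))
        print(k,"n",len(P),"ztop",top.round(4),"circ",np.round([cx,cy,2*rad],4),"topface",len(Q),np.round([qx,qy,2*qr],4))
E
python3 meas.py
python3 - <<'E'
from h import *
a=np.load("side.npz")["im"]; t=np.load("top.npz")["im"]
A=cv2.resize(a[85:135,225:325],(800,400),interpolation=cv2.INTER_CUBIC)[:,:500]
A=cv2.resize(a[90:130,235:315],(600,300),interpolation=cv2.INTER_CUBIC)
B=cv2.resize(a[230:350,140:340],(500,300),interpolation=cv2.INTER_CUBIC)
save(np.vstack([A,np.pad(B,((0,0),(0,100),(0,0)))]),"crop1.png")
E
```

```text
top bench z -0.0004
tall n 178 ztop 0.0431 circ [0.4577 0.2672 0.1003] topface 82 [0.4566 0.2576 0.0445]
short n 95 ztop 0.0178 circ [0.615  0.2466 0.0953] topface 55 [0.6119 0.2629 0.0426]
T1 n 1626 ztop 0.0578 circ [ 0.4299 -0.295   0.3328] topface 107 [ 0.42  -0.296  0.044]
T2 n 674 ztop 0.0439 circ [ 0.446  -0.4646  0.1015] topface 56 [ 0.4475 -0.4637  0.0343]
T3 n 2674 ztop 0.0786 circ [ 0.2056 -0.3215  0.3085] topface 222 [ 0.2161 -0.319   0.0599]
drive n 1991 ztop 0.0599 circ [ 0.6139 -0.0448  0.2089] topface 43 [ 0.5814 -0.0588  0.015 ]
side bench z 0.0007
tall n 238 ztop 0.0428 circ [0.4542 0.2649 0.065 ] topface 87 [0.4586 0.2572 0.048 ]
short n 96 ztop 0.0158 circ [0.6104 0.2786 0.0753] topface 68 [0.6129 0.2648 0.0491]
T1 n 2333 ztop 0.0583 circ [ 0.422  -0.2965  0.1342] topface 196 [ 0.4221 -0.296   0.0453]
T2 n 1790 ztop 0.0444 circ [ 0.4486 -0.4656  0.1012] topface 159 [ 0.4486 -0.4659  0.0348]
T3 n 4789 ztop 0.0781 circ [ 0.2176 -0.3217  0.1807] topface 391 [ 0.2173 -0.3214  0.061 ]
drive n 2483 ztop 0.0879 circ [ 0.6137 -0.0425  0.2068] topface 60 [ 0.5829 -0.0609  0.0163]
```

View pics/crop1.png

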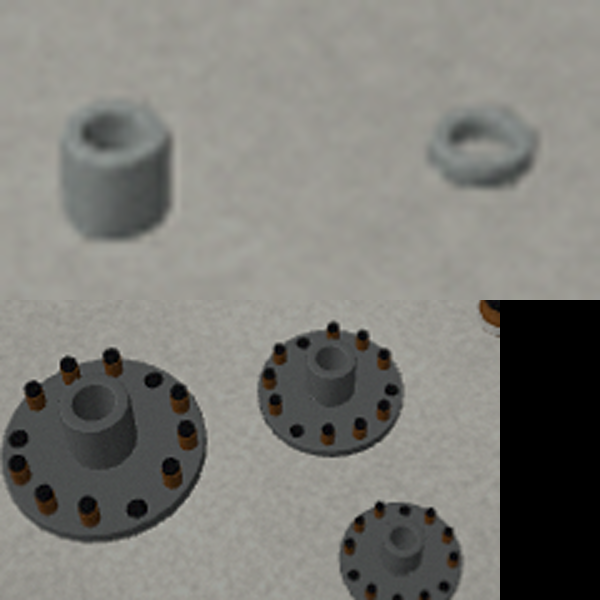

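The medium turret T1 matches the description, at 132–134 mm diameter with its top at 58 mm. T2 is 101 mm and T3 180 mm. The tall sleeve (top at 43 mm, 44 mm wide) is at (0.458,0.257). Now the drive axis, using the white base circle.

Run:
```python
from h import *
for n in("top","side"):
    f=np.load(n+".npz"); w=f["w"];im=f["im"].astype(int)
    z=np.nan_to_num(w[...,2]); m=(np.hypot(w[...,0]-.582,w[...,1]+.06)<.09)
    a=m&(z>.018)&(z<.03)&(im.min(2)>110); P=w[a]
    print(n,len(P),cv2.minEnclosingCircle(P[:,:2].astype(np.float32)),np.median(P[:,2]))
    (x,y),(A,B),t=cv2.fitEllipse(cv2.convexHull(P[:,:2].astype(np.float32))); print(x,y,A,B)
    for lo in(.05,.07,.09):
        Q=w[m&(z>lo)&(z<lo+.02)]; print(lo,len(Q),Q.mean(0).round(4) if len(Q) else 0)
s=get_state();T=R.from_rotvec(s["tool_rot"]).as_matrix()
print(T.T@(np.array([.458,.2575,.095])-s["position"])/.04)
```

```text
top 652 ((0.5821865200996399, -0.059405598789453506), 0.06610569357872009) 0.024390648293360462
0.5820610523223877 -0.06019078940153122 0.12603425979614258 0.1282988041639328
0.05 9 [ 0.5776 -0.0592  0.0583]
0.07 11 [ 0.577  -0.0594  0.0787]
0.09 21 [ 0.5798 -0.0592  0.1002]
side 1200 ((0.5845621824264526, -0.05766327679157257), 0.07163739949464798) 0.025566180523896365
0.5837723612785339 -0.05805063992738724 0.13639900088310242 0.1411275714635849
0.05 31 [ 0.5834 -0.0631  0.0601]
0.07 38 [ 0.5833 -0.0627  0.0791]
0.09 40 [ 0.5833 -0.0619  0.0997]
[-9.56439572 -7.23069967  2.49002954]
```

```bash
python3 -m jog '[[[1,-0.95,-0.72,0.2,0],[1,-0.95,-0.72,0.2,0],[1,-0.95,-0.72,0.2,0],[1,-0.95,-0.72,0.2,0],[1,-0.95,-0.72,0.2,0],[1,-0.95,-0.72,0.2,0],[1,-0.95,-0.72,0.2,0],[1,-0.95,-0.72,0.2,0],[1,-0.95,-0.72,0.2,0],[1,-0.95,-0.72,0.2,0]]]' 20
cat >> h.py <<'E'
def go(x,y,z):
    s=get_state();T=R.from_rotvec(s["tool_rot"]).as_matrix()
    print(s["time"],s["position"].round(4),T.round(3).tolist(),"F",s["ft_force"].round(1),s["grip_width"],"shift",(T.T@(np.array([x,y,z])-s["position"])/.04).round(2))
E
python3 -c "
from h import *
go(.458,.2575,.095)"
```

```text
time: 1.35
position: [0.4565, 0.2586, 0.1146]
tool_rot: [-0.38, -3.118, 0.0]
ft_force: [0.5, -0.4, -0.4]
grip_width: 1.002
1.35 [0.4565 0.2586 0.1146] [[-0.971, 0.24, -0.0], [0.24, 0.971, -0.0], [0.0, -0.0, -1.0]] F [ 0.5 -0.4 -0.4] 1.0021543103137676 shift [-0.04 -0.02  0.49]
```

```bash
python3 -m jog '[[[1,-0.04,-0.02,0.8,0],[1,0,0,0.8,0],[1,0,0,0.6,0],[1,0,0,0.29,0],[1,0,0,0,0],[0.3,0,0,0,0],[0.3,0,0,0,0],[0.3,0,0,0,0],[0.3,0,0,0,0],[0.3,0,0,0,0]]]' 20
python3 -c "
from h import *
go(.458,.2575,.16)"
```

```text
time: 2.6
position: [0.4573, 0.259, 0.0156]
tool_rot: [0.38, 3.118, 0.0]
ft_force: [-0.1, 0.3, 1.2]
grip_width: 0.518
2.6 [0.4573 0.259  0.0156] [[-0.971, 0.24, 0.0], [0.24, 0.971, 0.0], [-0.0, 0.0, -1.0]] F [-0.1  0.3  1.2] 0.5177449447226921 shift [-0.03 -0.03 -3.61]
```

```bash
python3 -m jog '[[[0.3,0,0,-0.4,0],[0.3,0,0,-0.8,0],[0.3,0,0,-0.9,0],[0.3,0,0,-0.9,0],[0.3,0,0,-0.5,0],[0.3,0,0,0,0]]]' 25
python3 -c "
from h import *
go(.583,-.059,.155)
im,d,w=cloud('side'); save(cv2.resize(im[60:220,180:400],(770,560)),'s2.png')"
```

```text
time: 3.35
position: [0.4587, 0.2597, 0.1582]
tool_rot: [0.38, 3.115, 0.005]
ft_force: [-0.6, 0.5, -0.5]
grip_width: 0.297
3.35 [0.4587 0.2597 0.1582] [[-0.971, 0.241, 0.004], [0.241, 0.971, 0.003], [-0.003, 0.004, -1.0]] F [-0.6  0.5 -0.5] 0.2969241251007363 shift [-4.93 -6.98  0.07]
```

View pics/s2.png

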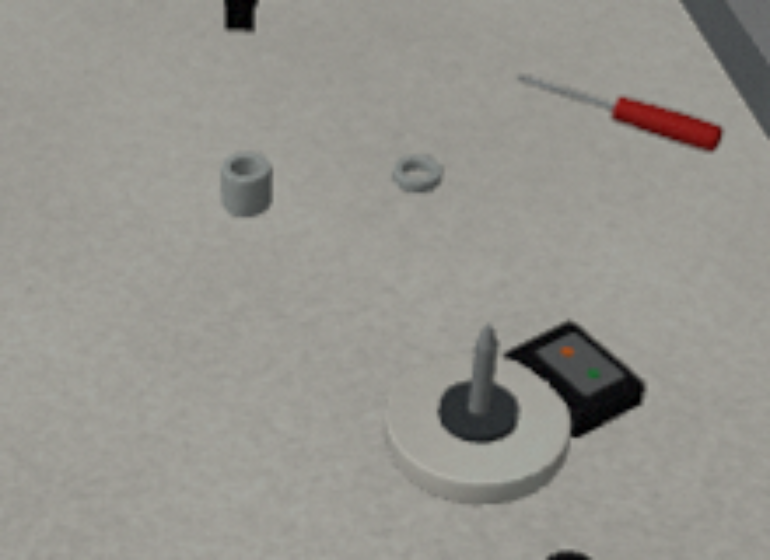

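The jaws (crop 240,15) are empty and the spacer is still standing at crop (246,185). The fingers hadn't finished closing when I lifted. I'll repeat with a longer close and check the width before lifting.

```bash
python3 -m jog '[[[0.85,0,0.05,0,0],[0.85,0,0,0,0],[0.85,0,0,0,0],[0.85,0,0,0,0],[0.85,0,0,0,0],[0.85,0,0,0,0],[0.85,0,0,0,0]]]' 25
python3 -c "
from h import *
f=np.load('side.npz')
im,d,w=cloud('side');z=np.nan_to_num(w[...,2]);m=np.zeros(z.shape,bool);m[95:128,235:265]=1
P=w[m&(z>.037)&(z<.05)];print(len(P),cv2.minEnclosingCircle(P[:,:2].astype(np.float32)))
go(.458,.2575,.0155)"
```

```text
time: 4.28
position: [0.4578, 0.2608, 0.1555]
tool_rot: [0.38, 3.118, 0.0]
ft_force: [1.3, 0.3, 0.1]
grip_width: 0.844
86 ((0.4576718211174011, 0.2584899067878723), 0.023783154785633087)
4.325 [0.4578 0.2608 0.1555] [[-0.971, 0.24, 0.0], [0.24, 0.971, 0.0], [-0.0, 0.0, -1.0]] F [0.5 0.5 0.4] 0.847924986396406 shift [-0.02 -0.08  3.5 ]
```

```bash
python3 -m jog '[[[0.85,0,-0.06,0.9,0],[0.85,0,0,0.9,0],[0.85,0,0,0.9,0],[0.85,0,0,0.6,0],[0.85,0,0,0.2,0],[0.3,0,0,0,0],[0.3,0,0,0,0],[0.3,0,0,0,0],[0.3,0,0,0,0],[0.3,0,0,0,0]]]' 25; python3 -m jog '[[[0.3,0,0,0,0],[0.3,0,0,0,0],[0.3,0,0,0,0],[0.3,0,0,0,0]]]'
```

```text
time: 5.58
position: [0.4573, 0.2586, 0.0158]
tool_rot: [0.38, 3.118, 0.001]
ft_force: [0.2, -0.2, 0.1]
grip_width: 0.369
time: 6.08
position: [0.4572, 0.2585, 0.0155]
tool_rot: [0.38, 3.118, 0.0]
ft_force: [0.6, -0.0, 0.6]
grip_width: 0.302
```

```bash
python3 -c "
from h import *
im,d,w=cloud('side'); im2,_,_=cloud('top'); save(np.vstack([cv2.resize(im[70:140,200:300],(420,294)),cv2.resize(im2[140:210,100:200],(420,294))]),'s3.png')
np.savez('s3.npz',w=w)
go(.458,.2575,.0155)"
```

```text
6.175 [0.4572 0.2585 0.0155] [[-0.971, 0.24, 0.0], [0.24, 0.971, 0.0], [-0.0, 0.0, -1.0]] F [ 0.4 -0.3 -0.4] 0.3011395709760049 shift [-0.03 -0.02 -0.  ]
```

View pics/s3.png

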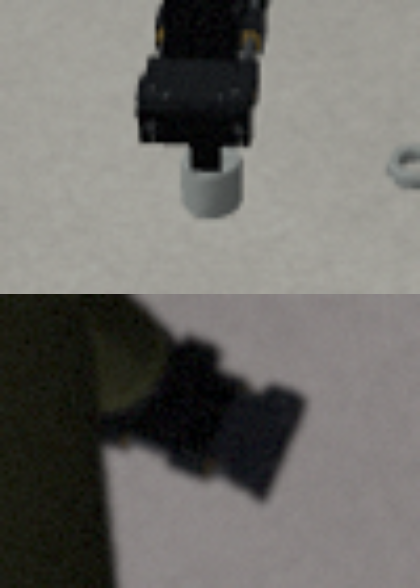

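The crop shows the front finger ending at about the near rim of the sleeve (207,172), rather than in front of its wall. I'll read the depth there.

```bash
python3 -c "
from h import *
w=np.load('s3.npz')['w']
for v in range(98,124): print(v,[tuple((w[v,u]*1000).round(0).astype(int)) if np.isfinite(w[v,u]).all() else None for u in (245,249,253)])
s=get_state(); print(s['joint_positions'],s['joint_torque'])"
```

```text
98 [(np.int64(433), np.int64(170), np.int64(138)), (np.int64(444), np.int64(167), np.int64(138)), (np.int64(454), np.int64(160), np.int64(142))]
99 [(np.int64(433), np.int64(172), np.int64(133)), (np.int64(445), np.int64(176), np.int64(129)), (np.int64(455), np.int64(170), np.int64(132))]
100 [(np.int64(434), np.int64(178), np.int64(125)), (np.int64(444), np.int64(168), np.int64(131)), (np.int64(455), np.int64(170), np.int64(128))]
101 [(np.int64(434), np.int64(178), np.int64(122)), (np.int64(444), np.int64(172), np.int64(125)), (np.int64(455), np.int64(170), np.int64(125))]
102 [(np.int64(433), np.int64(175), np.int64(121)), (np.int64(444), np.int64(173), np.int64(121)), (np.int64(455), np.int64(173), np.int64(120))]
103 [(np.int64(433), np.int64(174), np.int64(118)), (np.int64(443), np.int64(165), np.int64(124)), (np.int64(456), np.int64(176), np.int64(114))]
104 [(np.int64(441), np.int64(239), np.int64(67)), (np.int64(444), np.int64(175), np.int64(113)), (np.int64(455), np.int64(170), np.int64(115))]
105 [(np.int64(441), np.int64(241), np.int64(62)), (np.int64(453), np.int64(239),
[... 2124 characters left out ...]
2), np.int64(241), np.int64(4)), (np.int64(464), np.int64(238), np.int64(6))]
121 [(np.int64(440), np.int64(244), np.int64(0)), (np.int64(452), np.int64(238), np.int64(4)), (np.int64(464), np.int64(237), np.int64(3))]
122 [(np.int64(440), np.int64(240), np.int64(0)), (np.int64(452), np.int64(237), np.int64(0)), (np.int64(463), np.int64(233), np.int64(2))]
123 [(np.int64(439), np.int64(232), np.int64(2)), (np.int64(451), np.int64(233), np.int64(-1)), (np.int64(463), np.int64(229), np.int64(1))]
[-0.79243546  0.22503123  0.25139798  1.9648782  -0.06784998  0.95953955
  0.81986565] [-8.08245460e-06 -3.74132252e+01  1.84759442e+00 -2.60239720e+01
 -1.00268648e-02  8.21910705e-02 -4.94509948e-05]
```

Depth puts the fingertips at z≈0.043 and the body's lower edge at about 0.113, but the state gives TCP z=0.0155. That is a consistent offset of about 27 mm, so the fingers closed above the sleeve. I'll raise, open and measure the tips against the reported TCP.

```bash
python3 -m jog '[[[0.75,0,0,-0.8,0],[0.75,0,0,-0.7,0],[0.75,0,0,0,0],[0.75,0,0,0,0],[0.75,0,0,0,0],[0.75,0,0,0,0]]]'
python3 - <<'E'
from h import *
go(.458,.2575,.0155)
T=R.from_rotvec(get_state()["tool_rot"]).as_matrix();p=get_state()["position"]
for n in("side","top"):
    im,d,w=cloud(n); np.savez(n+"4.npz",im=im,w=w)
    L=(w-p)@T  # tool coords
    m=(np.abs(L)<.13).all(2)&(im.max(2)<60)&(w[...,2]>.03)&(np.abs(L[...,0])<.06)
    P=L[m]*1000; print(n,len(P))
    for lo in range(-130,31,10):
        Q=P[(P[:,2]>=lo)&(P[:,2]<lo+10)]
        if len(Q)>2: print(lo,len(Q),"x",np.percentile(Q[:,0],[3,50,97]).round(),"y",np.percentile(Q[:,1],[3,25,50,75,97]).round())
    if n=="side": save(cv2.resize(im[60:140,200:300],(700,560)),'s4.png')
E
```

```text
time: 6.92
position: [0.4567, 0.2581, 0.0746]
tool_rot: [-0.38, -3.117, 0.002]
ft_force: [-1.0, 0.8, -0.7]
grip_width: 0.743
6.925 [0.4567 0.2581 0.0746] [[-0.971, 0.24, -0.001], [0.24, 0.971, -0.001], [0.001, -0.001, -1.0]] F [-1.   0.8 -0.7] 0.7428943079197646 shift [-0.04 -0.01  1.48]
side 404
-130 100 x [-37. -11.  35.] y [-95. -93. -91.  33.  77.]
-120 120 x [-36. -19.  36.] y [-89. -87. -84.  11.  77.]
-110 91 x [-34.   2.  36.] y [-90. -88. -86. -84.  37.]
-100 10 x [-33.  -4.  33.] y [-86. -86. -85. -84. -83.]
-80 5 x [-5.  1.  8.] y [-49. -49. -48. -46. -44.]
-70 17 x [-8.  3.  9.] y [-47. -46. -45. -44. -43.]
-60 18 x [-7. -0. 10.] y [-45. -43. -41. -40. -39.]
-50 22 x [-7.  1. 10.] y [-44. -43. -41. -40. -36.]
-40 19 x [-7.  2. 10.] y [-44. -42. -41. -40. -39.]
top 100
-130 58 x [-33.  30.  38.] y [-94. -62. -54. -46. -40.]
-120 37 x [-33.  30.  38.] y [-66. -52. -22.   8.  26.]
-110 4 x [-18.  -5.  28.] y [-86. -86. -86. -86. -86.]
```

View pics/s4.png

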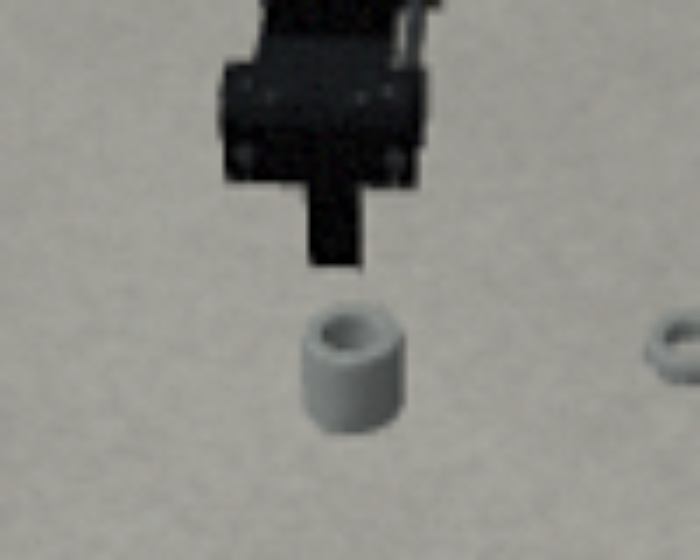

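The fingers (tip at crop (335,265)) end 30–40 mm short of the reported TCP, so the real tips are higher than the state says. The sleeve is undisturbed at (353,370). I'll pin down the offset from the saved data.

Run:
```python
from h import *
f=np.load("side4.npz"); w=f["w"];im=f["im"]
s=get_state();T=R.from_rotvec(s["tool_rot"]).as_matrix();L=(w-s["position"])@T*1000
for v in range(92,102): print(v,[(int(im[v,u].max()),L[v,u].round().tolist()) for u in(246,248,250)])
```

```text
92 [(8, [5.0, -41.0, -47.0]), (12, [-2.0, -44.0, -50.0]), (9, [-7.0, -43.0, -49.0])]
93 [(2, [5.0, -40.0, -44.0]), (7, [-1.0, -42.0, -45.0]), (2, [-7.0, -39.0, -43.0])]
94 [(15, [5.0, -42.0, -41.0]), (7, [-1.0, -40.0, -40.0]), (0, [-7.0, -44.0, -43.0])]
95 [(11, [5.0, -40.0, -36.0]), (9, [-1.0, -43.0, -39.0]), (0, [-7.0, -43.0, -39.0])]
96 [(0, [5.0, -42.0, -34.0]), (0, [-1.0, -38.0, -32.0]), (3, [-6.0, -40.0, -33.0])]
97 [(0, [5.0, -44.0, -32.0]), (3, [-1.0, -42.0, -32.0]), (0, [-6.0, -40.0, -30.0])]
98 [(141, [20.0, 92.0, 68.0]), (141, [15.0, 103.0, 75.0]), (135, [8.0, 103.0, 75.0])]
99 [(162, [21.0, 99.0, 77.0]), (163, [14.0, 96.0, 74.0]), (165, [7.0, 96.0, 74.0])]
100 [(157, [20.0, 92.0, 75.0]), (159, [14.0, 93.0, 76.0]), (158, [7.0, 87.0, 72.0])]
101 [(160, [20.0, 88.0, 77.0]), (157, [13.0, 86.0, 75.0]), (160, [6.0, 84.0, 73.0])]
```

The real tips are about 29 mm above the reported TCP, so I'll use reported z = desired z − 0.029 from here. Descending to a real tip height of about 15 mm and closing.

```bash
python3 -m jog '[[[0.8,-0.03,0,0.8,0],[0.8,0,0,0.7,0],[0.8,0,0,0.4,0],[0.8,0,0,0.2,0],[0.8,0,0,0.1,0],[0.3,0,0,0,0],[0.3,0,0,0,0],[0.3,0,0,0,0],[0.3,0,0,0,0]]]' 25; python3 -m jog '[[[0.3,0,0,0,0],[0.3,0,0,0,0],[0.3,0,0,0,0]]]'
```

```text
time: 8.15
position: [0.4587, 0.2584, -0.0121]
tool_rot: [0.38, 3.118, 0.001]
ft_force: [0.1, -0.2, 1.1]
grip_width: 0.495
time: 8.52
position: [0.4587, 0.2584, -0.0121]
tool_rot: [0.38, 3.118, 0.001]
ft_force: [-1.1, -1.0, 5.2]
grip_width: 0.495
```

```bash
python3 -m jog '[[[0.3,0,0,-0.2,0],[0.3,0,0,-0.5,0],[0.3,0,0,-0.8,0],[0.3,0,0,-0.8,0],[0.3,0,0,-0.7,0],[0.3,0,0,-0.4,0],[0.3,0,0,0,0]]]'
python3 - <<'E'
from h import *
go(.583,-.059,.123)
im,d,w=cloud("side"); s=get_state(); P=w[(np.hypot(w[...,0]-s["position"][0],w[...,1]-s["position"][1])<.03)&(im.min(2)>70)&(w[...,2]>.03)]
print(len(P),np.percentile(P[:,2],[2,50,98]) if len(P) else 0)
E
```

```text
time: 9.4
position: [0.4588, 0.2585, 0.1241]
tool_rot: [0.38, 3.117, 0.002]
ft_force: [-0.1, -0.1, -1.1]
grip_width: 0.495
9.4 [0.4588 0.2585 0.1241] [[-0.971, 0.24, 0.001], [0.24, 0.971, 0.001], [-0.001, 0.001, -1.0]] F [-0.1 -0.1 -1.1] 0.4951934042492742 shift [-4.92 -6.96  0.02]
86 [0.13785073 0.15401045 0.34153659]
```

```bash
python3 -m jog '[[[0.3,-0.35,-0.5,0,0],[0.3,-0.6,-0.85,0,0],[0.3,-0.6,-0.85,0,0],[0.3,-0.6,-0.85,0,0],[0.3,-0.6,-0.85,0,0],[0.3,-0.6,-0.85,0,0],[0.3,-0.6,-0.85,0,0],[0.3,-0.6,-0.85,0,0],[0.3,-0.35,-0.5,0,0],[0.3,0,0,0,0]]]'
python3 - <<'E'
from h import *
go(.583,-.059,.123)
im,d,w=cloud("side"); np.savez("side5.npz",im=im,w=w); s=get_state(); p=s["position"]
P=w[(np.hypot(w[...,0]-p[0],w[...,1]-p[1])<.04)&(im.min(2)>60)&(w[...,2]>.12)&(w[...,2]<.2)]
print(len(P),P.min(0),P.max(0),np.percentile(P,50,axis=0))
im2,_,_=cloud("top")
save(np.hstack([cv2.resize(im[100:220,260:380],(400,400)),cv2.resize(im2[100:200,200:300],(400,400))]),"s5.png")
E
```

```text
time: 10.7
position: [0.5808, -0.0616, 0.1217]
tool_rot: [-0.387, -3.115, 0.003]
ft_force: [-0.8, 0.1, 0.1]
grip_width: 0.498
10.7 [ 0.5808 -0.0616  0.1217] [[-0.97, 0.245, -0.003], [0.245, 0.97, -0.002], [0.002, -0.002, -1.0]] F [-0.8  0.1  0.1] 0.4982855450188616 shift [-0.04  0.08 -0.03]
76 [ 0.55801624 -0.08525825  0.13419011] [ 0.60175923 -0.05672934  0.16095597] [ 0.56625771 -0.0763518   0.14283412]
```

View pics/s5.png

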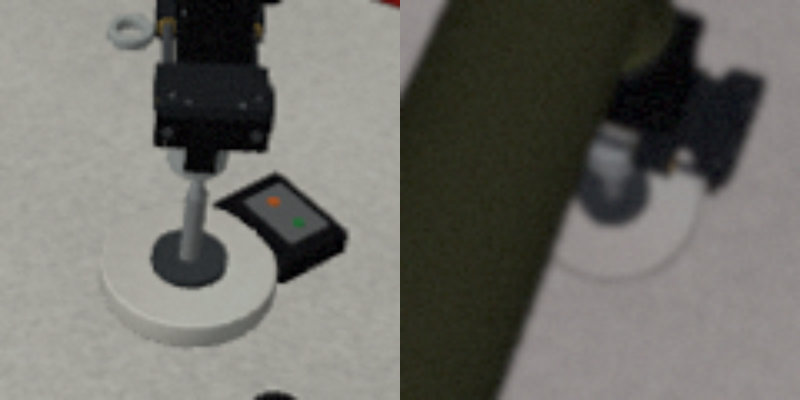

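The sleeve is held directly over the spindle: side crop sleeve (195,160), spindle tip (198,180). It measures about (.580,-.0625) against the axis at (.583,-.060). I'll nudge it and lower.

```bash
python3 -m jog '[[[0.3,-0.05,0.06,0.1,0],[0.3,0,0,0.3,0],[0.3,0,0,0.4,0],[0.3,0,0,0.4,0],[0.3,0,0,0.4,0],[0.3,0,0,0.4,0],[0.3,0,0,0.3,0],[0.3,0,0,0.1,0],[0.3,0,0,0,0]]]'
```

```text
time: 11.92
position: [0.5844, -0.0569, 0.0274]
tool_rot: [0.38, 3.118, 0.0]
ft_force: [0.2, -0.1, -1.4]
grip_width: 0.498
```

```bash
python3 -m jog '[[[0.3,0.02,-0.04,0.06,0],[0.3,0,0,0.05,0],[0.3,0,0,0,0]]]'; python3 -m jog '[[[0.3,0,0,0.04,0],[0.3,0,0,0,0]]]'
```

```text
time: 12.3
position: [0.5831, -0.0583, 0.0231]
tool_rot: [0.381, 3.118, 0.0]
ft_force: [-0.0, 0.5, -1.2]
grip_width: 0.496
time: 12.55
position: [0.5831, -0.0582, 0.0214]
tool_rot: [-0.38, -3.118, -0.0]
ft_force: [0.1, 0.9, -1.1]
grip_width: 0.498
```

```bash
python3 -m jog '[[[0.3,0,0,0.03,0],[0.3,0,0,0,0]]]'; python3 -m jog '[[[0.3,0,0,0.03,0],[0.3,0,0,0,0]]]'
```

```text
time: 12.8
position: [0.5833, -0.0582, 0.0209]
tool_rot: [0.38, 3.118, 0.001]
ft_force: [-2.2, -0.9, 4.4]
grip_width: 0.498
time: 13.05
position: [0.5833, -0.0582, 0.0209]
tool_rot: [0.381, 3.118, 0.002]
ft_force: [-5.6, 1.5, 12.5]
grip_width: 0.494
```

Contact at the expected height (12 N). Releasing and rising.

```bash
python3 -m jog '[[[0.7,0,0,-0.03,0],[0.7,0,0,0,0],[0.7,0,0,0,0],[0.7,0,0,0,0],[0.7,0,0,-0.3,0],[0.7,0,0,-0.6,0],[0.7,0,0,-0.8,0],[0.7,0,0,-0.8,0],[0.7,0,0,-0.3,0],[0.7,0,0,0,0]]]'
python3 - <<'E'
from h import *
go(.4216,-.296,.08)
im,d,w=cloud("side"); save(cv2.resize(im[100:300,200:400],(500,500)),"s6.png")
z=np.nan_to_num(w[...,2]);P=w[(np.hypot(w[...,0]-.583,w[...,1]+.059)<.027)&(z>.04)&(z<.078)]
Q=P[P[:,2]>.068];print(len(P),np.percentile(P[:,2],[2,98]),Q.min(0),Q.max(0))
E
```

```text
time: 14.3
position: [0.5836, -0.0583, 0.133]
tool_rot: [0.38, 3.117, 0.001]
ft_force: [0.9, 0.4, -0.8]
grip_width: 0.696
14.3 [ 0.5836 -0.0583  0.133 ] [[-0.971, 0.24, 0.002], [0.24, 0.971, 0.0], [-0.002, 0.001, -1.0]] F [ 0.9  0.4 -0.8] 0.6964302394181495 shift [ 2.51 -6.74  1.32]
278 [0.04130212 0.07625044] [ 0.56164026 -0.08200194  0.06849512] [ 0.60398559 -0.03831316  0.0778964 ]
```

View pics/s6.png

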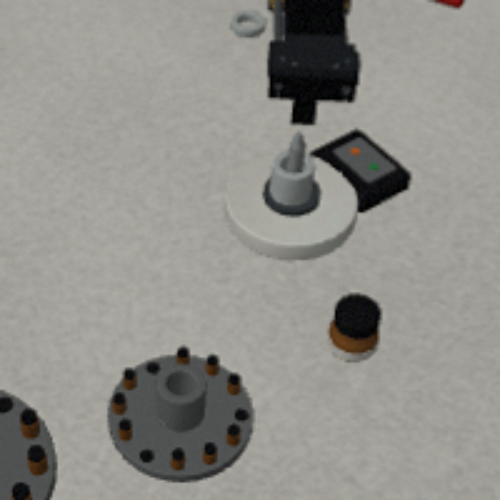

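The spacer is seated upright on the flange (crop 292,185), centred at about (.583,-.060). Next is the turret, with its hub at crop (182,395).

```bash
python3 -m jog '[[[0.7,0.31,-0.84,0,0],[0.7,0.31,-0.84,0,0],[0.7,0.31,-0.84,0,0],[0.7,0.31,-0.84,0.2,0],[0.7,0.31,-0.84,0.2,0],[0.7,0.31,-0.84,0.3,0],[0.7,0.31,-0.84,0.3,0],[0.7,0.31,-0.84,0.3,0],[0.7,0,0,0,0]]]'
python3 - <<'E'
from h import *
s=get_state(); p=s["position"];T=R.from_rotvec(s["tool_rot"]).as_matrix()
im,d,w=cloud("side"); save(cv2.resize(im[180:330,190:390],(600,450)),"s7.png")
z=np.nan_to_num(w[...,2]);m=(np.hypot(w[...,0]-.4216,w[...,1]+.296)<.08)
P=w[m&(z>.006)&(z<.018)]; print(len(P),cv2.minEnclosingCircle(P[:,:2].astype(np.float32)))
Q=w[m&(z>.052)&(z<.062)]; print(len(Q),cv2.minEnclosingCircle(Q[:,:2].astype(np.float32)))
L=(w-p)@T*1000; F=L[(np.abs(L[...,0])<15)&(np.abs(L[...,1])<60)&(im.max(2)<40)&(L[...,2]>-65)&(L[...,2]<-20)]
print(len(F),np.percentile(F,[2,50,98],axis=0).round())
go(.4216,-.296,-.005)
E
```

```text
time: 15.48
position: [0.4184, -0.2971, 0.0781]
tool_rot: [-0.389, -3.113, -0.0]
ft_force: [0.7, 0.1, 1.1]
grip_width: 0.701
1366 ((0.4223916232585907, -0.2968505322933197), 0.06664832681417465)
96 ((0.420668363571167, -0.3020053505897522), 0.020152239128947258)
8 [[ -8. -41. -32.]
 [ -2. -39. -30.]
 [ 10. -38. -28.]]
15.525 [ 0.4203 -0.2955  0.0787] [[-0.97, 0.243, -0.003], [0.243, 0.97, 0.001], [0.003, 0.0, -1.0]] F [ 0.4  0.5 -0.3] 0.7042076992326904 shift [-0.04 -0.    2.09]
```

View pics/s7.png

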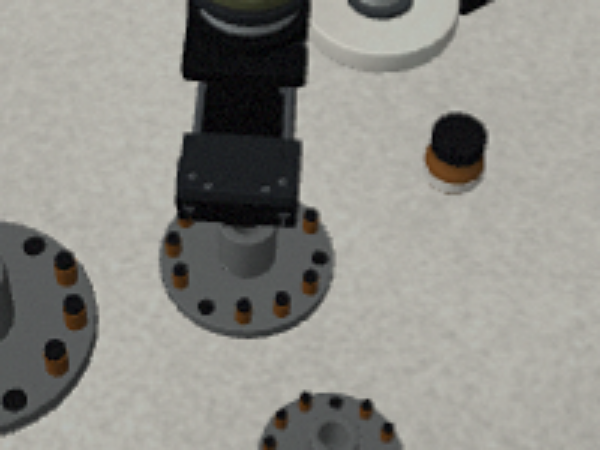

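The gripper is centred over the medium turret's hub (crop 245,245), with the jaws inside the vial ring. Lowering onto the hub and closing.

```bash
python3 -m jog '[[[0.7,-0.04,-0.02,0.6,0],[0.7,0,0,0.6,0],[0.7,0,0,0.5,0],[0.7,0,0,0.3,0],[0.7,0,0,0.12,0],[0.7,0,0,0,0],[0.3,0,0,0,0],[0.3,0,0,0,0],[0.3,0,0,0,0],[0.3,0,0,0,0]]]' 35; python3 -m jog '[[[0.3,0,0,0,0],[0.3,0,0,0,0],[0.3,0,0,0,0]]]'
```

```text
time: 16.77
position: [0.4241, -0.2963, -0.0041]
tool_rot: [0.381, 3.118, 0.001]
ft_force: [-0.4, 2.1, 3.8]
grip_width: 0.495
time: 17.15
position: [0.424, -0.2964, -0.0041]
tool_rot: [0.38, 3.118, 0.001]
ft_force: [-1.4, 1.7, 5.5]
grip_width: 0.492
```

```bash
python3 -m jog '[[[0.3,0,0,-0.1,0],[0.3,0,0,-0.3,0],[0.3,0,0,-0.6,0],[0.3,0,0,-0.7,0],[0.3,0,0,-0.7,0],[0.3,0,0,-0.6,0],[0.3,0,0,-0.4,0],[0.3,0,0,-0.2,0],[0.3,0,0,0,0]]]'
python3 - <<'E'
from h import *
im,d,w=cloud("side"); p=get_state()["position"]
z=np.nan_to_num(w[...,2]);P=w[(np.hypot(w[...,0]-p[0],w[...,1]-p[1])<.08)&(z>.11)&(z<.162)&(im.max(2)>45)&(im.max(2)<130)]
print(len(P),np.percentile(P[:,2],[2,50,98]),cv2.minEnclosingCircle(P[:,:2].astype(np.float32)))
A=np.c_[P[:,:2]-P[:,:2].mean(0),np.ones(len(P))];k=np.abs(P[:,2]-np.median(P[:,2]))<.01
print("slopes",np.linalg.lstsq(A[k],P[k,2],rcond=None)[0])
go(.583,-.0595,p[2])
E
```

```text
time: 18.27
position: [0.4236, -0.2965, 0.1395]
tool_rot: [0.38, 3.118, 0.0]
ft_force: [-0.0, 0.9, -2.8]
grip_width: 0.496
1110 [0.14670793 0.15599639 0.16058674] ((0.420711874961853, -0.2984595000743866), 0.06606631726026535)
slopes [0.00461528 0.02902982 0.15557562]
18.325 [ 0.4232 -0.2963  0.1389] [[-0.971, 0.24, -0.001], [0.24, 0.971, 0.0], [0.001, 0.0, -1.0]] F [ 0.3  0.3 -3.3] 0.4878749078325871 shift [-2.45  6.71 -0.  ]
```

```bash
python3 -m jog '[[[0.3,-0.16,0.42,0,0],[0.3,-0.31,0.84,0,0],[0.3,-0.31,0.84,0,0],[0.3,-0.31,0.84,0,0],[0.3,-0.31,0.84,0,0],[0.3,-0.31,0.84,0,0],[0.3,-0.31,0.84,0,0],[0.3,-0.31,0.84,0,0],[0.3,-0.16,0.41,0,0],[0.3,0,0,0,0]]]'
python3 - <<'E'
from h import *
im,d,w=cloud("side"); p=get_state()["position"]
z=np.nan_to_num(w[...,2]);P=w[(np.hypot(w[...,0]-p[0],w[...,1]-p[1])<.08)&(z>.13)&(z<.162)&(im.max(2)>45)&(im.max(2)<130)]
print(len(P),np.percentile(P[:,2],[2,50,98]),cv2.minEnclosingCircle(P[:,:2].astype(np.float32)))
go(.583,-.0595,p[2])
E
```

```text
time: 19.58
position: [0.5848, -0.0583, 0.1386]
tool_rot: [-0.376, -3.117, 0.001]
ft_force: [0.1, -0.8, -3.2]
grip_width: 0.491
943 [0.14527442 0.15525815 0.16031535] ((0.5805498361587524, -0.06015864387154579), 0.06737696379423141)
19.625 [ 0.5841 -0.0603  0.1388] [[-0.971, 0.24, -0.002], [0.24, 0.971, -0.001], [0.001, -0.001, -1.0]] F [-0.7 -0.2 -2.4] 0.4924789133691795 shift [0.03 0.01 0.  ]
```

```bash
python3 -m jog '[[[0.3,0,0,0.15,0],[0.3,0,0,0.3,0],[0.3,0,0,0.3,0],[0.3,0,0,0.3,0],[0.3,0,0,0.3,0],[0.3,0,0,0.2,0],[0.3,0,0,0.05,0],[0.3,0,0,0,0]]]'; python3 -m jog '[[[0.3,0,0,0.05,0],[0.3,0,0,0.03,0],[0.3,0,0,0,0]]]'
```

```text
time: 20.62
position: [0.585, -0.06, 0.0756]
tool_rot: [0.38, 3.118, 0.0]
ft_force: [0.1, 0.3, -2.0]
grip_width: 0.491
time: 21.0
position: [0.5848, -0.0599, 0.0723]
tool_rot: [0.38, 3.118, 0.0]
ft_force: [0.2, -0.3, -3.7]
grip_width: 0.494
```

```bash
python3 -m jog '[[[0.3,0,0,0.05,0],[0.3,0,0,0,0]]]'; python3 -m jog '[[[0.3,0,0,0.03,0],[0.3,0,0,0,0]]]'
```

```text
time: 21.25
position: [0.5846, -0.0599, 0.0701]
tool_rot: [-0.38, -3.118, -0.0]
ft_force: [0.8, -0.3, -3.1]
grip_width: 0.49
time: 21.5
position: [0.5848, -0.06, 0.0691]
tool_rot: [0.38, 3.118, 0.0]
ft_force: [-0.4, 0.4, -2.9]
grip_width: 0.493
```

```bash
python3 -m jog '[[[0.3,0,0,0.03,0],[0.3,0,0,0,0]]]'; python3 -m jog '[[[0.3,0,0,0.03,0],[0.3,0,0,0,0]]]'
```

```text
time: 21.75
position: [0.5851, -0.0599, 0.069]
tool_rot: [0.38, 3.118, 0.001]
ft_force: [-2.7, 0.9, 5.8]
grip_width: 0.486
time: 22.0
position: [0.5855, -0.06, 0.069]
tool_rot: [0.381, 3.117, 0.002]
ft_force: [-4.2, -0.1, 11.4]
grip_width: 0.492
```

Seated at the expected height. Releasing to 0.7, which keeps the fingers inside the vial ring, then rising and checking.

```bash
python3 -m jog '[[[0.68,0,0,-0.04,0],[0.68,0,0,0,0],[0.68,0,0,0,0],[0.68,0,0,0,0],[0.68,0,0,-0.3,0],[0.68,0,0,-0.6,0],[0.68,0,0,-0.9,0],[0.68,0,0,-0.9,0],[0.68,0,0,-0.3,0],[0.68,0,0,0,0]]]'
python3 - <<'E'
from h import *
im,d,w=cloud("side"); save(cv2.resize(im[90:240,230:400],(680,600)),"s8.png")
z=np.nan_to_num(w[...,2]);m=np.hypot(w[...,0]-.583,w[...,1]+.06)<.08
P=w[m&(z>.066)&(z<.095)&(im.max(2)<130)]
print(len(P),np.percentile(P[:,2],[2,50,98]),cv2.minEnclosingCircle(P[:,:2].astype(np.float32)))
P=P[np.abs(P[:,2]-np.median(P[:,2]))<.006]
A=np.c_[P[:,:2]-P[:,:2].mean(0),np.ones(len(P))]
print("slopes",np.linalg.lstsq(A,P[:,2],rcond=None)[0])
go(.583,-.0595,.2)
E
```

```text
time: 23.25
position: [0.5852, -0.0599, 0.189]
tool_rot: [0.38, 3.117, 0.001]
ft_force: [-0.6, 0.1, 0.5]
grip_width: 0.677
1127 [0.07628888 0.08579049 0.09306044] ((0.5822237730026245, -0.06151730194687843), 0.06731436401605606)
slopes [0.00082699 0.00836164 0.08585603]
23.3 [ 0.5845 -0.0598  0.1877] [[-0.971, 0.24, -0.001], [0.24, 0.971, 0.0], [0.001, 0.0, -1.0]] F [-0.7  0.5  0. ] 0.6777295525505237 shift [ 0.04 -0.   -0.31]
```

View pics/s8.png

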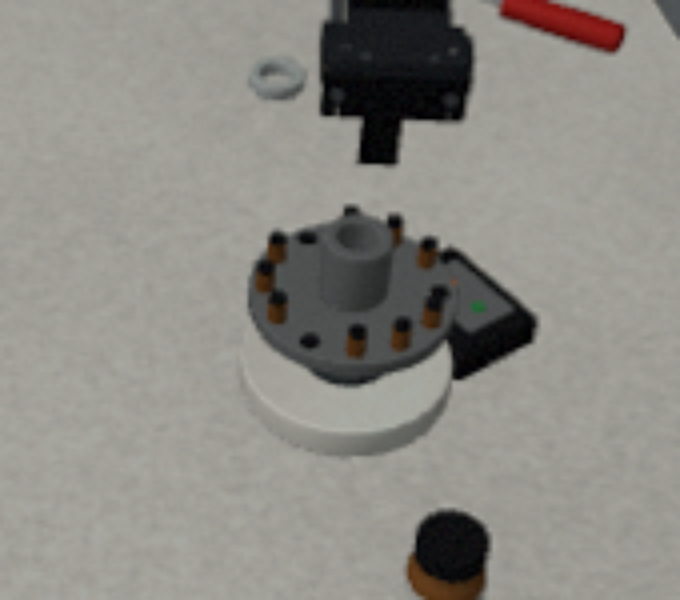

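The turret sits level on the spindle (hub at crop 355,265), with its underside at about 0.074 m and its centre within 2 mm of the axis. The gripper is clear above it.

```bash
python3 -c "
from bench import job; print(job.close_job())"
```

```text
the job is handed in; nothing more can be done
None
```

I lowered the 40 mm spacer onto the flange, set the medium (132 mm) turret on top of it, and handed the job in at about 23 s.

**Last checks:**
- **Spacer:** after release it stood upright on the flange. Its top was at about 76 mm against 73 mm expected, within the depth noise. It was centred within about 2 mm of the spindle axis. I did not measure it again once the turret covered it.
- **Turret:** its disc top measured 86 mm, so the underside is about 74 mm against 73 mm expected. It was centred within about 2 mm and tilted less than 0.01 rad. I lowered both parts in slow steps until they touched (11–12 N).
- **Robot:** the gripper is open and well clear above the turret.

**What went wrong or disagreed:**
- **Missed grasps:** the first two grasps closed on nothing, above the spacer. The camera depth showed the real fingertips about 29 mm higher than the reported TCP. I corrected every later height for this, and both contacts then came where expected.

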